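Gauge the valve bore and slide the matching plunger into the vee stop

ROBOT

A 6-joint arm with a two-finger parallel gripper is mounted at the origin on the work surface. World frame = base frame: x ahead of the robot, y to its left, z up, the work surface at z = 0. Lengths are in m, angles in degrees, forces in N, time in s.
With the tool pointing down it reaches from about 0.25 to 0.725 m from the base axis. Payload 9.7 kg.
Tool frame: the origin (TCP) lies on the centre line of the jaws, within the pads' length; the fingertips stand 17 mm ahead of it and the grasp point (between the pads) lies 2 mm behind it (bot.tip_extent is the distance from the TCP to the fingertips, in m); z points along the fingers, y is the line along which they close (so a half turn about z gives the same grasp; the last joint's range is limited). The gripper opens to 85 mm and grips with 20 to 120 N. Pads are 22 mm wide; open, the fingers measure 114 mm over their backs; the gripper's body (76 mm by 85 mm) begins 54 mm behind the grasp point. The pads swing forward as they close: fully open they stand 13 mm farther back than shut.
Start: joints at [76.948, 4.979, 10.078, 95.1, 0, 90], TCP at [0.124, 0.536, 0.217] pointing down, gripper open.
Joint ranges: [-179.16, 179.16], [-48.56, 103.87], [-65.8, 70.77], [-126.05, 130.52], [-82.76, 87.17], [-180, 180]. Speed limits (degrees/s): [127.2, 127.2, 147.25, 180, 180, 180].

INTERFACE

Orientations are given as [roll, pitch, yaw] about the fixed x, y, z axes, in that order (R = Rz(yaw) Ry(pitch) Rx(roll)).
In Python, from workcell import bot gives the robot as it stands.
- The arm moves only by the tool carry_out, never from a script. Its argument "moves" is text: rows parted by semicolons, each of 7 numbers parted by spaces: the shift along the tool's x, y, z in mm, then the turn, a rotation vector about the tool's x, y, z in degrees, then the finger opening in mm, from 0 to 85.4. A call has 1 to 20 rows; each row is the pose to reach, as a shift and turn from the pose commanded when the call began, along the tool's axes at that moment; what a row does not reach only later rows make up. A row lasts 1/10 s, in which the tool goes at most 50 mm and 8.59 degrees, less where a joint would pass 70% of its speed; a pose out of reach is approached as far as the arm can. A call with a gripper value outside its range is refused whole. The fingers move at their own pace and stop on an object; "force" is the grip in N (left out, the last holds). Time passes only in rows, so rows that repeat a pose let the fingers close. It gives the time, the measured TCP pose, the force, the opening and the grip force at its end, in the units of the state.
- bot.get_obs(): the state, without advancing time (a new reading comes with each control period).
- bot.camera(name): name is "scene" or "top" or "wrist"; returns a dict with "img" (420x560x3 uint8, red, green, blue), "mtx" (3x3 intrinsics, pixels), "position" and "orientation" of the camera in the world; the wrist camera has in their place "mount" (4x4, takes a point from camera to tool coordinates, whose origin is the TCP and whose axes are the flange's). Camera axes: x right, y up, looking along -z (the intrinsics and any distortion apply to the point x, -y, -z); pixel columns grow to the right and rows downward; lengths in m; the calibration is good to about 2 mm. A picture is of the moment at which its call begins: read the wrist's pose just before it. There is no depth.
- bot.job_done(): hands the job in; it is judged then, once.
The state is a dict: "time": time; "q": joint angles; "qd": joint speeds; "joint_efforts": joint torques, N m; "ee_pos": TCP position; "tcp_rot": TCP orientation; "wrist_force": force on the tool from outside, world axes, zero at the start; "torque": the same for the moment, N m; "opening": finger opening in m; "grasp_force": force on a finger pad.
Only numpy, scipy, OpenCV 4.12 (cv2) and the standard library are available. Lean on these libraries where they do the work, as an engineer would, in place of code of your own. Each camera call takes 0.05 s, during which the arm holds its last target. There are 200 camera calls.

TASK

Take the depth rod from its holder and lower it into the bore of the valve body until it touches the bottom, to find out how deep the bore is, then hang the rod back in its holder. Then pick out the plunger whose pin is as long as the bore is deep and slide it upright along the bench, without lifting it, until its collar is fully home against both walls of the vee stop. Leave the other plungers and everything else on the bench where they are.

Things in the scene. Friction and masses are not known exactly. Their poses are not given: they have to be found in the camera images.
- depth_rod: Depth rod, 110 mm long in all, upright, hanging in rod_holder. Plain steel probing rod 9 mm in diameter and 60 mm long at the bottom (tip slightly tapered), then a brass shoulder disc 26 mm in diameter and 8 mm thick, then a dark steel handle 16 mm in diameter and 42 mm long on top (grip it there). Loose, 0.12 kg. Origin at the centre of the probing tip, z along the rod towards the handle: shoulder underside at z = 60 mm, handle from 68 to 110 mm.
- rod_shoulder (a point): Centre of the underside of the depth rod's shoulder disc, 60 mm above the probing tip; it rests on the holder's top when the rod hangs in the holder.
- rod_holder: Black square block, 60 x 60 mm and 66 mm high, fixed; hole in the middle of its top. Origin at the centre of its underside.
- holder_mouth (a point): Centre of the hole's mouth in the top of rod_holder, 66 mm above the bench: hole 15 mm in diameter with a 3 mm chamfer, deeper than the rod, so that the rod hangs in it by its shoulder.
- valve_body: Aluminium valve body, block 60 mm (its x) by 96 mm (its y), 60 mm high, fixed; brass stubs 12 mm long on its x faces. One vertical blind bore in the middle of its top. Origin at the centre of its underside.
- bore_mouth (a point): Centre of the bore's mouth in the top of the valve body, 60 mm above the bench. Bore 15 mm in diameter with a 2 mm chamfer; it is 20, 34 or 48 mm deep, and only probing tells which. Rigid floor.
- part_a: Plunger standing on its collar: brass collar 44 mm in diameter and 16 mm high on the bench, with a steel pin 12 mm in diameter standing up 20 mm from the collar's top (36 mm high in all). It suits a bore 20 mm deep. Loose, about 0.14 to 0.28 kg. Origin at the centre of its underside, z up along the pin.
- part_b: Plunger standing on its collar: brass collar 44 mm in diameter and 16 mm high on the bench, with a steel pin 12 mm in diameter standing up 34 mm from the collar's top (50 mm high in all). It suits a bore 34 mm deep. Loose, about 0.14 to 0.28 kg. Origin at the centre of its underside, z up along the pin.
- part_c: Plunger standing on its collar: brass collar 44 mm in diameter and 16 mm high on the bench, with a steel pin 12 mm in diameter standing up 48 mm from the collar's top (64 mm high in all). It suits a bore 48 mm deep. Loose, about 0.14 to 0.28 kg. Origin at the centre of its underside, z up along the pin.
- vee_stop: Steel vee stop fixed to the bench, 14 mm high: two walls 44 mm long and 10 mm thick meet at 90 degrees; the vee opens towards its own -x (62 mm wide at the mouth), the side where the plungers stand. Origin on the bench at the point where the centre of a collar lies when the collar touches both walls; nothing of the stop is at x < 0. x points into the vee, along its middle line.
- collar_blank: Bystander: brass collar blank without pin, 40 mm in diameter, 14 mm high. Origin under its centre.
- glue_bottle: Bystander: red bottle, 36 mm in diameter, 110 mm high. Origin under its centre.
- wipes_tub: Bystander: white tub, 64 mm in diameter, 85 mm high. Origin under its centre.
- mouse: Bystander: black computer mouse, 105 mm (x) by 60 mm, 32 mm high. Origin under its centre.
- wire_spool: Bystander: green spool standing on its flange, 52 mm in diameter, 38 mm high. Origin under its centre.
- mallet: Bystander: mallet lying down, handle 210 mm towards its -x, head 102 mm long along y, 38 mm in diameter. Origin on the bench under the joint of handle and head.
- washer: Bystander: black ring 34 mm in diameter, 5 mm high, lying flat. Origin under its centre.
Not all that is in view belongs to the job. Of the things that look like the depth_rod, the larger one is meant.

How it is judged (in metres and radians):
On the way, in this order (a step that is already met when the one before it is completed fails the run):
1. the depth rod touches the floor of the bore ((contact force between depth_rod and floor_a above 0.3 N or contact force between depth_rod and floor_b above 0.3 N or contact force between depth_rod and floor_c above 0.3 N)), for 0.05 s.
2. the depth rod hangs in its holder again (horizontal distance between depth_rod and holder_mouth below 0.008 m and angle between depth_rod's own z axis and vertical below 0.12 rad and z of rod_shoulder in the frame of holder_mouth below 0.005 m and linear speed of depth_rod below 0.02 m/s and contact force between the fingers and depth_rod below 0.1 N), for 0.2 s.
3. the plunger that matches the bore stands home in the vee stop (((horizontal distance between floor_a and bore_mouth below 0.008 m and horizontal distance between part_a and vee_stop below 0.005 m and height (world z) of part_a below 0.004 m and angle between part_a's own z axis and vertical below 0.06 rad) or (horizontal distance between floor_b and bore_mouth below 0.008 m and horizontal distance between part_b and vee_stop below 0.005 m and height (world z) of part_b below 0.004 m and angle between part_b's own z axis and vertical below 0.06 rad) or (horizontal distance between floor_c and bore_mouth below 0.008 m and horizontal distance between part_c and vee_stop below 0.005 m and height (world z) of part_c below 0.004 m and angle between part_c's own z axis and vertical below 0.06 rad))), for 0.2 s.
At the end, for the whole second after the job is handed in: The plunger whose pin is as long as the bore is deep stands upright (within 0.06 rad), centre within 5 mm of the vee stop's home point; the depth rod hangs in its holder (8 mm from the hole's axis, 0.12 rad, shoulder at most 5 mm above its top); rod and plungers at rest (((horizontal distance between floor_a and bore_mouth below 0.008 m and horizontal distance between part_a and vee_stop below 0.005 m and height (world z) of part_a below 0.004 m and angle between part_a's own z axis and vertical below 0.06 rad) or (horizontal distance between floor_b and bore_mouth below 0.008 m and horizontal distance between part_b and vee_stop below 0.005 m and height (world z) of part_b below 0.004 m and angle between part_b's own z axis and vertical below 0.06 rad) or (horizontal distance between floor_c and bore_mouth below 0.008 m and horizontal distance between part_c and vee_stop below 0.005 m and height (world z) of part_c below 0.004 m and angle between part_c's own z axis and vertical below 0.06 rad)) and horizontal distance between depth_rod and holder_mouth below 0.008 m and angle between depth_rod's own z axis and vertical below 0.12 rad and z of rod_shoulder in the frame of holder_mouth below 0.005 m and linear speed of each of part_a, part_b, part_c, depth_rod below 0.02 m/s); the robot touches nothing.
It fails at once if a plunger that does not match the bore is moved more than 25 mm ((not (horizontal distance between floor_a and bore_mouth below 0.008 m) and distance of part_a from where it was at the start of the episode above 0.025 m) or (not (horizontal distance between floor_b and bore_mouth below 0.008 m) and distance of part_b from where it was at the start of the episode above 0.025 m) or (not (horizontal distance between floor_c and bore_mouth below 0.008 m) and distance of part_c from where it was at the start of the episode above 0.025 m)).
It fails at once if a plunger is lifted more than 10 mm off the bench or tipped by more than 0.4 rad (height (world z) of any of part_a, part_b, part_c above 0.01 m or angle between any of part_a, part_b, part_c's own z axis and vertical above 0.4 rad).
It fails at once if a bystander is moved more than 40 mm (distance of any of collar_blank, glue_bottle, wipes_tub, mouse, wire_spool, mallet, washer from where it was at the start of the episode above 0.04 m).
It also fails if it takes over 72 s, if anything falls off the work surface, if the arm or the gripper's body presses on something with over 40 N, if the wrist force passes 120 N, or if a joint passes its speed limit or range.

## Working session

There is one attempt and no reset: what is moved stays moved. The work goes in short steps, Python scripts to look and compute and a tool call to move; the robot and the scene stay as the last step left them, time stands still between calls to the robot, and variables do not carry over. Pictures are saved under pics/ and viewed, at most 10 in all, crops included, and the job is handed in when it is done.

Besides the shell and the picture viewer there is one more tool, called after "Call:" as name(argument=value, ...) on one line, values as JSON. carry_out: Moves the arm, as the interface text tells. Its arguments: {"type":"object","properties":{"moves":{"type":"string"},"force":{"type":"number"}},"required":["moves"]}

```bash
mkdir -p pics; cat > h.py <<'E'
import numpy as np, cv2
from workcell import bot
from scipy.spatial.transform import Rotation as R
def rotm(o):
    o=np.array(o,float)
    return o if o.shape==(3,3) else (R.from_quat(o).as_matrix() if o.size==4 else R.from_euler('xyz',o,degrees=True).as_matrix())
def cam(name):
    ob=bot.get_obs(); c=bot.camera(name)
    if 'mount' in c:
        M=np.eye(4);M[:3,:3]=rotm(ob['tcp_rot']);M[:3,3]=ob['ee_pos'];M=M@np.array(c['mount'])
        c['P'],c['R']=M[:3,3],M[:3,:3]
    else: c['P'],c['R']=np.array(c['position']),rotm(c['orientation'])
    return c
def ray(c,u,v):
    d=cv2.undistortPoints(np.array([[[u,v]]],float),np.array(c['mtx']),np.array(c.get('dist',c.get('distortion',np.zeros(5))),float))[0,0]
    return c['P'],c['R']@np.array([d[0],-d[1],-1.])
def plane(c,u,v,z):
    p,d=ray(c,u,v); return p+d*(z-p[2])/d[2]
def save(c,n): cv2.imwrite('pics/'+n,cv2.cvtColor(c['img'],cv2.COLOR_RGB2BGR))
E
python3 - <<'E'
from h import *
for n in('scene','top','wrist'):
    c=cam(n);save(c,n+'0.png');print(n,[(k,np.array(v).tolist()) for k,v in c.items() if k not in('img','R')])
print(bot.get_obs())
E
```

```text
scene [('mtx', [[404.2390861139872, 0.0, 284.2891317105462], [0.0, 404.2390861139872, 207.2450573522036], [0.0, 0.0, 1.0]]), ('position', [1.173199470150536, 0.43449891394673235, 0.5838894821848105]), ('orientation', [56.45302418503094, -0.09524582485638253, 130.8619877755898]), ('P', [1.173199470150536, 0.43449891394673235, 0.5838894821848105])]
top [('mtx', [[464.84346518117593, 0.0, 278.0224043714535], [0.0, 464.84346518117593, 209.524216167993], [0.0, 0.0, 1.0]]), ('position', [0.39890247525912753, -0.03685076995898906, 1.4048099971412915]), ('orientation', [7.418433691108219, -0.492729802329787, -88.55469096509475]), ('P', [0.39890247525912753, -0.03685076995898906, 1.4048099971412915])]
wrist [('mtx', [[313.9220519895551, 0.0, 276.1542805681913], [0.0, 313.9220519895551, 207.94279048448053], [0.0, 0.0, 1.0]]), ('mount', [[-0.0006632784582434862, 0.9624350837499863, 0.2715110856463177, 0.06959678564849077], [0.9999994131346506, 0.0008709433764671142, -0.0006443508266593052, -0.0004628693904501491], [-0.0008566166235012811, 0.271510498921847, -0.9624350966081656, -0.15724922566834718], [0.0, 0.0, 0.0, 1.0]]), ('P', [0.056304099103995156, 0.5510280802117472, 0.3735168732428732])]
{'time': 0.15, 'q': array([ 7.69488486e+01,  5.00430582e+00,  1.00468275e+01,  9.51012423e+01,
       -1.21657024e-03,  8.99986837e+01]), 'qd': array([-0.02223806, -0.03975558,  0.07025412, -0.07188046, -0.07379379,
       -0.01301937]), 'joint_efforts': array([ 1.45318703e-03, -5.20762253e+01,  4.65043044e+01,  1.39092968e-02,
        2.26287000e-05, -5.87836553e-07]), 'ee_pos': array([0.12416474, 0.53560628, 0.2163591 ]), 'tcp_rot': array([-1.79941279e+02,  1.21522061e-03,  1.66950166e+02]), 'wrist_force': array([ 0.66653445,  1.33707084, -0.03345034]), 'torque': array([-0.02076381,  0.01301832, -0.04545818]), 'grasp_force': 0.0, 'opening': 0.0849971432912272}
```

View pics/top0.png

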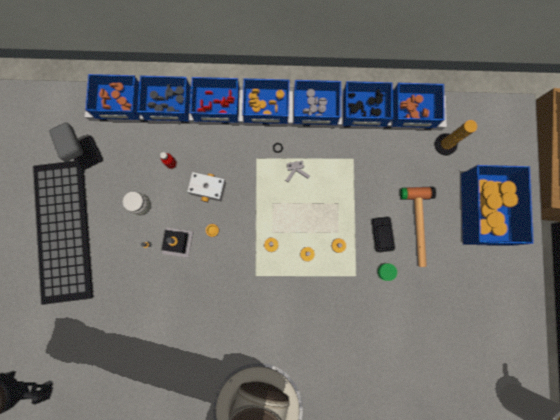

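View pics/scene0.png

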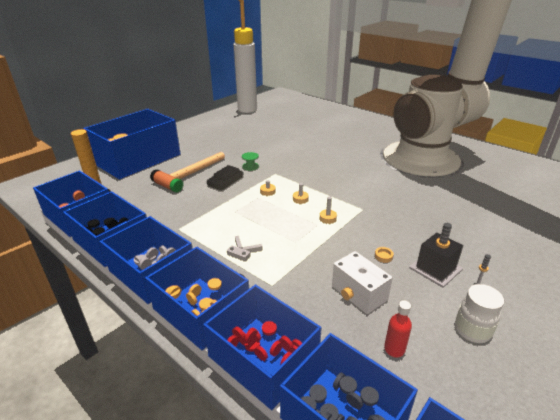

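Candidates for the rod are the one standing in the black holder (top 174,241; scene 443,237) and a smaller rod beside the tub (top 146,244; scene 485,265). The larger one in the black holder is meant. The plungers are at top (271,245), (307,254) and (339,246). The valve body is at (206,186) and the vee stop at (296,170).

```bash
python3 - <<'E'
from h import *
t=cam('top');s=cam('scene')
def crop(c,x,y,w,h,k): return cv2.resize(c['img'][y:y+h,x:x+w],None,fx=k,fy=k,interpolation=cv2.INTER_CUBIC)
a=crop(t,125,155,120,100,3.3333)  # 400x333
b=crop(t,250,150,110,120,3)       # 330x360
d=crop(s,320,210,180,100,2.2222)  # 400x222
e=crop(s,220,170,130,100,2.2222) 
W=np.zeros((600,800,3),np.uint8)
for im,x,y in((a,0,0),(b,410,0),(d,0,340),(e,410,365)):
    hh,ww=im.shape[:2];hh=min(hh,600-y);ww=min(ww,800-x);W[y:y+hh,x:x+ww]=im[:hh,:ww]
cv2.imwrite('pics/comp.png',W[:,:,::-1])
hsv=cv2.cvtColor(t['img'],cv2.COLOR_RGB2HSV)
m=cv2.inRange(hsv,(10,110,90),(28,255,255))
n,l,st,ce=cv2.connectedComponentsWithStats(m)
for i in range(1,n):
    if st[i,4]>15 and ce[i,1]>130 and ce[i,0]<360: print('brass',st[i],ce[i].round(1),plane(t,*ce[i],.016).round(4))
m=cv2.inRange(hsv,(0,0,0),(180,255,45))
n,l,st,ce=cv2.connectedComponentsWithStats(m)
for i in range(1,n):
    if st[i,4]>15 and 130<ce[i,1]<270 and ce[i,0]<400: print('dark',st[i],ce[i].round(1),plane(t,*ce[i],.066).round(4))
E
```

```text
brass [202 197   7   5  29] [204.9 198.8] [0.6069 0.1772 0.016 ]
brass [206 224  13  13 139] [211.9 229.9] [0.5132 0.1521 0.016 ]
brass [169 236   9  10  47] [173.9 240.9] [0.4775 0.2638 0.016 ]
brass [264 238  14  14 140] [270.8 244.5] [ 0.4742 -0.0253  0.016 ]
brass [332 239  14  14 142] [338.3 245.2] [ 0.4772 -0.227   0.016 ]
brass [144 242   5   6  18] [146.3 244.5] [0.4647 0.345  0.016 ]
brass [300 247  14  14 138] [306.8 253.7] [ 0.4497 -0.1331  0.016 ]
dark [  34  136   68  168 2238] [ 72.4 213.4] [0.5466 0.5498 0.066 ]
dark [372 218  22  34 553] [382.5 233.8] [ 0.5107 -0.3476  0.066 ]
dark [163 231  25  22 285] [175.9 241.4] [0.4733 0.2472 0.066 ]
```

View pics/comp.png

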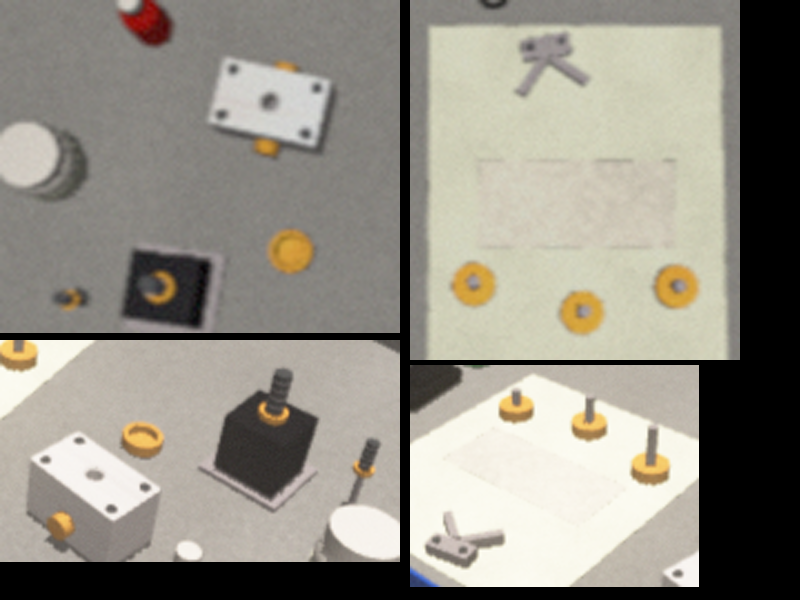

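The crop confirms the choice: the larger knurled rod with a brass shoulder stands in the black holder (top 174,241), and the thin small one is the lookalike (top 146,244). The bore is at top (206,185). The scene view shows the longest pin on the plunger at y≈-0.03, the middle one at y≈-0.13 and the shortest at y≈-0.23. The vee's apex is at about top (296,169).

```bash
cat >> h.py <<'E'
def goal(p,yaw=90):
    "shift (mm) and rotvec (deg) in the tool frame to reach world p pointing down at yaw"
    ob=bot.get_obs();T=rotm(ob['tcp_rot']);G=R.from_euler('xyz',[180,0,yaw],degrees=True).as_matrix()
    return (T.T@(np.array(p)-ob['ee_pos'])*1000).round(1),R.from_matrix(T.T@G).as_rotvec(degrees=True).round(2)
E
python3 - <<'E'
from h import *
t=cam('top')
r=plane(t,173.9,240.9,.072);print('rod',r,'bore',plane(t,206,185.3,.06),'vee',plane(t,296,169,.014))
print(goal([r[0],r[1],.21]))
E
```

```text
rod [0.47434392 0.25156948 0.072     ] bore [0.64031899 0.16902624 0.06      ] vee [ 0.70641563 -0.09596257  0.014     ]
(array([-405.3, -197.7,    6.7]), array([-2.000e-02,  2.000e-02,  7.695e+01]))
```

Call:
carry_out(moves="-405 -198 7 0 0 77 60;-405 -198 7 0 0 77 60;-405 -198 7 0 0 77 60;-405 -198 7 0 0 77 60;-405 -198 7 0 0 77 60;-405 -198 7 0 0 77 60;-405 -198 7 0 0 77 60;-405 -198 7 0 0 77 60;-405 -198 7 0 0 77 60;-405 -198 7 0 0 77 60;-405 -198 7 0 0 77 60;-405 -198 7 0 0 77 60")

```text
time: 1.5
ee_pos: [0.4735, 0.2518, 0.2099]
tcp_rot: [-180.0, -0.0, 90.0]
wrist_force: [0.2, -0.1, 0.0]
opening: 0.0601
grasp_force: 0.0
```

```bash
python3 - <<'E'
from h import *
c=cam('wrist');save(c,'w1.png');o=bot.get_obs();print(o['ee_pos'],o['tcp_rot'],o['time'])
hsv=cv2.cvtColor(c['img'],cv2.COLOR_RGB2HSV)
m=cv2.inRange(hsv,(10,110,90),(28,255,255))
n,l,st,ce=cv2.connectedComponentsWithStats(m)
for i in range(1,n):
    if st[i,4]>30: print('brass',st[i],ce[i].round(1),plane(c,*ce[i],.074).round(4))
E
```

```text
[0.47333596 0.25217302 0.21003119] [-1.79997971e+02 -1.00134585e-02  9.00599173e+01] 1.55
brass [257  90  19  19 130] [266.9 100.9] [0.4644 0.3364 0.074 ]
brass [264 177  27  21 238] [277.1 184.8] [0.4735 0.2608 0.074 ]
brass [381 236  16  20 226] [389.7 245.8] [0.5865 0.1984 0.074 ]
brass [293 244  32  32 797] [308.2 259.7] [0.5052 0.1832 0.074 ]
```

View pics/w1.png

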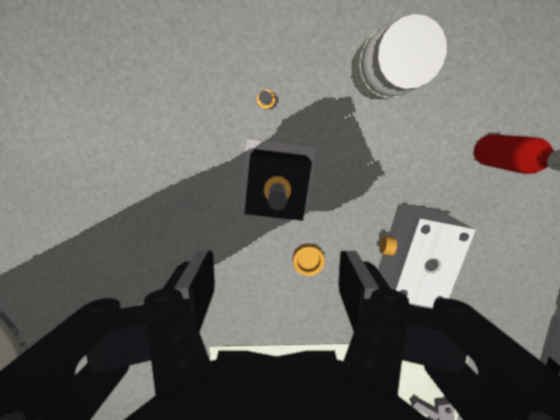

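The wrist view shows the rod in its holder, with the shoulder at about (277,190) and the handle top near (278,200). The bore mouth is at about (432,265), and the smaller lookalike is at (266,98).

```bash
python3 - <<'E'
from h import *
c=cam('wrist')
for d in (189,190,191): print('sh',plane(c,277.5,d,.074))
g=cv2.cvtColor(c['img'],cv2.COLOR_RGB2GRAY)
print(g[176:214:2,266:292:2])
blk=(g[140:225,235:320]<40).astype(np.uint8)
cn=max(cv2.findContours(blk,0,2)[0],key=cv2.contourArea);q=cv2.approxPolyDP(cn,5,True)[:,0]+[235,140]
print('holder top corners',[(p.tolist(),plane(c,*p,.066)[:2].round(4).tolist()) for p in q])
print('holder top at px',[plane(c,278,r,.116).round(4) for r in(194,197,200)])
w=g[250:282,418:448];m=(w<110).astype(np.uint8);n,l,st,ce=cv2.connectedComponentsWithStats(m)
for i in range(1,n):
    p=ce[i]+[418,250]; print('bore',st[i],p,plane(c,*p,.06))
E
```

```text
sh [0.47373874 0.25702318 0.074     ]
sh [0.47374024 0.25604746 0.074     ]
sh [0.47374175 0.25507002 0.074     ]
[[16 16 21 26 46 57 52 46 33 20 15 15 17]
 [17 27 56 73 87 92 89 87 79 54 26 16 17]
 [23 61 91 95 95 95 95 96 96 90 67 27 16]
 [55 88 96 94 92 82 87 92 96 95 91 61 20]
 [83 95 94 79 66 55 58 61 78 93 97 85 39]
 [91 95 82 61 57 54 53 55 58 81 97 97 65]
 [95 91 68 59 61 52 54 55 57 73 96 98 77]
 [95 91 68 58 56 56 58 58 56 68 88 96 75]
 [95 88 66 55 47 44 44 44 53 63 87 95 73]
 [89 83 60 44 44 44 45 44 43 50 82 92 60]
 [79 80 44 46 46 46 44 46 44 45 72 80 28]
 [49 68 45 46 45 45 45 44 45 46 58 51 18]
 [22 43 44 45 44 45 44 45 45 45 45 24 16]
 [18 32 43 46 46 44 45 46 44 45 40 19 15]
 [17 26 43 45 45 44 45 45 44 45 33 14 13]
 [17 18 35 44 45 45 44 44 44 40 26 16 15]
 [16 16 21 38 45 45 44 43 41 27 16 16 16]
 [17 17 14 20 29 32 33 30 23 18 13 18 14]
 [16 13 17 17 14 16 13 16 18 15 18 15 14]]
holder top corners [([254, 150], [0.4514, 0.293]), ([245, 213], [0.4413, 0.2307]), ([301, 219], [0.4975, 0.2244]), ([310, 161], [0.5048, 0.2827])]
holder top at px [array([0.474, 0.262, 0.116]), array([0.474 , 0.2594, 0.116 ]), array([0.474 , 0.2569, 0.116 ])]
bore [  8  10  12  11 102] [431.43137255 264.98039216] [0.63886991 0.17088683 0.06      ]
```

Call:
carry_out(moves="4 0 30 0 0 0 60;4 0 70 0 0 0 60;4 0 100 0 0 0 60;4 0 113 0 0 0 50;4 0 113 0 0 0 10;4 0 113 0 0 0 5;4 0 113 0 0 0 5;4 0 113 0 0 0 5;4 0 113 0 0 0 5;4 0 113 0 0 0 5", force=50)

```text
time: 2.6
ee_pos: [0.4748, 0.256, 0.099]
tcp_rot: [179.9, -0.1, 90.0]
wrist_force: [-1.4, 0.7, 6.9]
opening: 0.0112
grasp_force: 49.1
```

```bash
python3 - <<'E'
from h import *
s=cam('scene');w=cam('wrist')
a=cv2.resize(s['img'][180:300,380:520],None,fx=3,fy=3,interpolation=2)
b=cv2.resize(w['img'][150:420,180:400],(340,417),interpolation=2)
W=np.zeros((417,760,3),np.uint8);W[:360,:420]=a;W[:,420:]=b
cv2.imwrite('pics/g1.png',W[:,:,::-1]);o=bot.get_obs();print(o['opening'],o['grasp_force'],o['wrist_force'],o['ee_pos'])
E
```

```text
0.011134260011605047 49.13049817085266 [-1.35462443  1.0062081   6.74525008] [0.47477277 0.25601668 0.09895641]
```

View pics/g1.png

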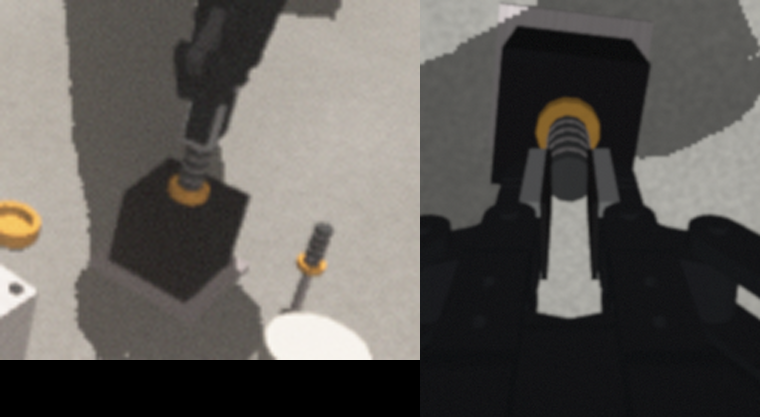

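```bash
python3 - <<'E'
from h import *
w=cam('wrist')
g=cv2.cvtColor(w['img'],cv2.COLOR_RGB2GRAY)
for r in (258,266.5,272): print(r,plane(w,275.8,r,.116))
hsv=cv2.cvtColor(w['img'],cv2.COLOR_RGB2HSV);m=cv2.inRange(hsv,(10,110,60),(28,255,255))
ys,xs=np.nonzero(m[180:300,200:350]);print('shoulder bbox',xs.min()+200,xs.max()+200,ys.min()+180,ys.max()+180)
for r in (225,230,235): print(plane(w,275.8,r,.074))
def pr(p):
    q=w['R'].T@(np.array(p)-w['P']);k=w['mtx']@np.array([q[0],-q[1],-q[2]]);return (k[:2]/k[2]).round(1)
e=bot.get_obs()['ee_pos']
for dx in(-.011,0,.011):
  for dz in(-.017,0,.015): print(dx,dz,pr(e+[-.008,dx,dz]))
print(g[210:290:4,262:292:3])
E
```

```text
258 [0.47371965 0.25986151 0.116     ]
266.5 [0.47371137 0.25533771 0.116     ]
272 [0.47370595 0.25237184 0.116     ]
shoulder bbox 254 296 213 246
[0.47377458 0.26252395 0.074     ]
[0.47376865 0.25928086 0.074     ]
[0.47376266 0.25600819 0.074     ]
-0.011 -0.017 [264.2 256.9]
-0.011 0 [263.2 269.8]
-0.011 0.015 [262.1 283.5]
0 -0.017 [264.  239.8]
0 0 [262.9 251.3]
0 0.015 [261.8 263.5]
0.011 -0.017 [263.8 222.2]
0.011 0 [262.7 232.2]
0.011 0.015 [261.4 242.8]
[[ 19  19  19  19  18  19  17  17  17  19]
 [ 17  26  48  65  72  69  66  52  22  18]
 [ 61  82  96 103 103 103 103 100  78  55]
 [ 99 103 103 104 103 103 103 105 105  97]
 [103 102  84  57  44  47  54  89 102 104]
 [103  71  68  57  42  45  53  67  71 105]
 [100  65  54  75  63  67  71  54  57 103]
 [ 87  70  40  47  55  57  48  40  66  91]
 [ 78  56  68  51  39  40  42  62  60  81]
 [ 51  45  51  70  71  74  72  58  41  48]
 [ 23  49  45  38  37  36  35  41  69  20]
 [ 16  27  44  49  49  49  49  47  37  17]
 [ 19  39  49  50  50  48  49  49  49  20]
 [ 16  39  49  49  49  49  48  48  48  18]
 [ 16  38  48  50  50  49  48  49  47  16]
 [ 16  36  48  51  50  49  50  48  47  16]
 [ 15  36  50  51  49  49  48  48  48  18]
 [ 17 107 119  60  50  49  55  87 138  20]
 [ 15 114 168 168 166 165 166 168 161  21]
 [ 16 119 170 163 163 167 172 172 163  28]]
```

Call:
carry_out(moves="0 0 -10 0 0 0 5;0 0 -40 0 0 0 5;0 0 -83 0 0 0 5;0 0 -83 0 0 0 5;-20 40 -83 0 0 0 5;-40 80 -83 0 0 0 5;-62 120 -83 0 0 0 5;-80 154 -83 0 0 0 5;-85 164 -83 0 0 0 5;-85 164 -83 0 0 0 5;-85 164 -83 0 0 0 5;-85 164 -83 0 0 0 5")

```text
time: 3.95
ee_pos: [0.6371, 0.1711, 0.1804]
tcp_rot: [180.0, -0.0, 90.0]
wrist_force: [-0.3, 0.6, -2.3]
opening: 0.0113
grasp_force: 49.1
```

```bash
python3 - <<'E'
from h import *
w=cam('wrist');s=cam('scene');t=cam('top');o=bot.get_obs();print(o['ee_pos'],o['tcp_rot'],o['opening'],o['wrist_force'])
W=np.zeros((560,760,3),np.uint8)
W[:420,:560]=w['img']
W[300:560,500:760]=cv2.resize(s['img'][190:320,310:440],(260,260),interpolation=2)
cv2.imwrite('pics/b1.png',W[:,:,::-1])
e=o['ee_pos'];M=rotm(o['tcp_rot'])
for n,c in(('wrist',w),('scene',s)):
  def pr(p):
    q=c['R'].T@(np.array(p)-c['P']);k=np.array(c['mtx'])@np.array([q[0],-q[1],-q[2]]);return (k[:2]/k[2]).round(1)
  print(n,'tip',pr(e+M@[0,0,.0925]),'shoulder',pr(e+M@[0,0,.033]),'bore',pr([.639,.171,.06]),pr([.6403,.169,.06]))
E
```

```text
[0.63730769 0.17103068 0.18049799] [ 1.79964468e+02 -1.20378523e-02  9.00118610e+01] 0.011168668652052315 [-0.72083002 -0.03167772 -0.34337281]
wrist tip [277.5 206. ] shoulder [277.8 230.6] bore [279.2 197.9] [280.6 200.1]
scene tip [364.8 257.7] shoulder [368.5 232.2] bore [362.7 269.3] [361.4 269.2]
```

View pics/b1.png

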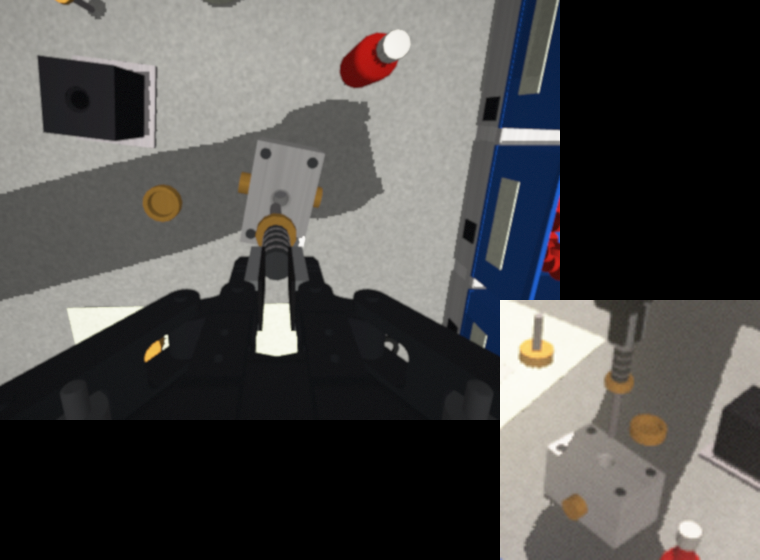

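The wrist view shows the rod hanging upright with its tip at about (277,205) and the bore just ahead at about (281,198). The empty holder hole is at about (78,98).

```bash
python3 - <<'E'
from h import *
w=cam('wrist');o=bot.get_obs();print(o['ee_pos'])
g=cv2.cvtColor(w['img'],cv2.COLOR_RGB2GRAY)
print(g[186:214:1,268:294:1])
h=g[80:116,58:98];m=(h<np.median(h)*.65).astype(np.uint8);n,l,st,ce=cv2.connectedComponentsWithStats(m)
for i in range(1,n):
    if st[i,4]>40:print('hole',st[i],ce[i]+[58,80],plane(w,*(ce[i]+[58,80]),.066))
E
```

```text
[0.63742952 0.1709042  0.18044516]
[[142 141 141 140 139 137 136 136 136 136 137 138 140 142 143 144 141 141
  140 140 141 141 143 143 141 141]
 [142 142 140 139 138 137 136 135 136 136 137 139 141 141 143 143 142 141
  140 141 141 142 143 142 141 140]
 [141 141 141 139 138 137 135 135 133 135 134 135 136 138 139 140 139 141
  140 141 142 141 142 142 140 141]
 [141 141 140 139 138 136 135 131 127 126 123 122 123 125 129 131 132 135
  138 140 142 142 143 141 140 140]
 [141 141 140 139 137 135 129 123 116 111 108 105 106 109 112 118 121 128
  134 138 142 142 142 141 140 140]
 [140 140 140 138 135 127 119 112 102  97  92  91  91  93  97 102 108 117
  125 133 140 143 142 141 141 140]
 [141 141 139 135 129 120 110 100  90  87  84  84  84  85  86  88  94 103
  113 125 135 141 142 141 140 140]
 [141 140 138 132 122 110 100  90  85  83  83  82  82  83  83  84  85  90
  102 116 128 137 141 141 141 141]
 [141 140 135 126 116 105  92  85  83  82  83  82  82  82  82  83  83  86
   94 106 120 131 138 140 141 142]
 [141 139 132 121 112 100  89  84  82  83  84  82  83  84  83  83  85  88
   92 101 
[... 1375 characters left out ...]
 69  71  87 113 131 136 137 139
  141 141 140 141 141 141 142 142]
 [136 118  87  70  69  70  70  70  69  68  68  71  85 113 133 139 140 141
  141 141 141 140 142 141 142 143]
 [135 117  88  70  69  70  70  70  70  68  68  70  84 112 135 141 141 142
  141 141 140 140 141 141 142 143]
 [134 118  87  70  70  70  70  69  69  69  68  68  81 109 134 141 141 142
  142 141 140 140 140 142 141 143]
 [135 118  87  72  72  71  73  71  70  69  70  69  78 106 131 141 142 143
  142 141 140 140 140 141 142 143]
 [131 116  88  75  74  75  75  74  74  74  72  72  76  97 121 132 137 141
  140 140 140 141 141 141 142 143]]
hole [ 12   9  19  20 287] [78.83972125 98.98954704] [0.47492666 0.25596349 0.066     ]
```

```bash
python3 - <<'E'
from h import *
w=cam('wrist');print(bot.get_obs()['ee_pos'])
a=plane(w,274.7,206.5,.088);b=plane(w,279.8,198.5,.06);print(a,b,b-a)
# rod vertical? shaft centre columns by row
g=cv2.cvtColor(w['img'],cv2.COLOR_RGB2GRAY)[:, 262:290]
for r in (206,210,214,217): print(r,262+np.nonzero(g[r]<95)[0][[0,-1]])
E
```

```text
[0.63751254 0.17078857 0.18037681]
[0.63541855 0.1704766  0.088     ] [0.6399524  0.17029825 0.06      ] [ 0.00453384 -0.00017835 -0.028     ]
206 [271 280]
210 [270 280]
214 [270 281]
217 [264 286]
```

Call:
carry_out(moves="0 4 0 0 0 0 5;0 4 10 0 0 0 5;0 4 20 0 0 0 5;0 4 28 0 0 0 5;0 4 34 0 0 0 5;0 4 40 0 0 0 5;0 4 40 0 0 0 5")

```text
time: 4.9
ee_pos: [0.6416, 0.1701, 0.1387]
tcp_rot: [-179.9, 0.0, 89.9]
wrist_force: [0.1, 0.5, -1.2]
opening: 0.0111
grasp_force: 49.1
```

Call:
carry_out(moves="0 0 2 0 0 0 5;0 0 4 0 0 0 5;0 0 6 0 0 0 5;0 0 8 0 0 0 5;0 0 9 0 0 0 5;0 0 9 0 0 0 5")

```text
time: 5.5
ee_pos: [0.6419, 0.1703, 0.1307]
tcp_rot: [-180.0, 0.0, 89.9]
wrist_force: [-0.2, -0.5, -1.8]
opening: 0.0108
grasp_force: 49.1
```

Call:
carry_out(moves="0 0 3 0 0 0 5;0 0 6 0 0 0 5;0 0 8 0 0 0 5;0 0 10 0 0 0 5;0 0 12 0 0 0 5;0 0 13 0 0 0 5;0 0 13 0 0 0 5")

```text
time: 6.2
ee_pos: [0.6424, 0.1704, 0.1189]
tcp_rot: [179.9, -0.0, 89.9]
wrist_force: [0.8, -0.1, 5.2]
opening: 0.0111
grasp_force: 50.0
```

Call:
carry_out(moves="0 0 1 0 0 0 5;0 0 2 0 0 0 5;0 0 2 0 0 0 5;0 0 2 0 0 0 5")

```text
time: 6.6
ee_pos: [0.6431, 0.1706, 0.1185]
tcp_rot: [179.7, -0.1, 89.9]
wrist_force: [-1.3, -0.4, 12.8]
opening: 0.0108
grasp_force: 51.4
```

Firm contact at TCP z 0.119 puts the tip at about 0.026, so the bore is 34 mm deep and part_b matches. Next I hang the rod back.

Call:
carry_out(moves="0 0 -20 0 0 0 5;0 0 -50 0 0 0 5;0 0 -64 0 0 0 5;0 0 -64 0 0 0 5;15 -40 -64 0 0 0 5;38 -80 -64 0 0 0 5;60 -120 -64 0 0 0 5;80 -158 -64 0 0 0 5;85 -168 -64 0 0 0 5;85 -168 -64 0 0 0 5;85 -168 -64 0 0 0 5;85 -168 -64 0 0 0 5")

```text
time: 7.8
ee_pos: [0.4749, 0.2549, 0.1792]
tcp_rot: [-180.0, 0.0, 89.9]
wrist_force: [-0.6, -0.5, -0.5]
opening: 0.011
grasp_force: 49.2
```

```bash
python3 - <<'E'
from h import *
w=cam('wrist');o=bot.get_obs();print(o['ee_pos'],o['wrist_force'])
cv2.imwrite('pics/h1.png',cv2.resize(w['img'][130:290,180:380],None,fx=3,fy=3,interpolation=2)[:,:,::-1])
E
```

```text
[0.47492705 0.25483937 0.17927461] [ 0.14608542  1.01019406 -0.69020994]
```

View pics/h1.png

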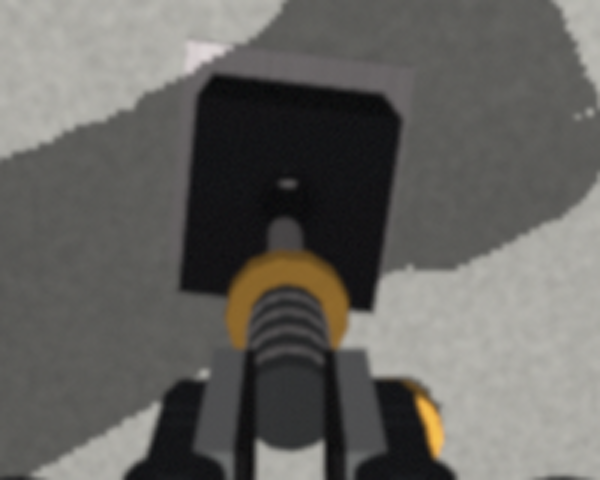

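The holder hole at crop (288,200) lies straight below the rod tip's column (285), so the rod is aligned and can be lowered.

Call:
carry_out(moves="1 0 15 0 0 0 5;1 0 30 0 0 0 5;1 0 50 0 0 0 5;1 0 70 0 0 0 5;1 0 78 0 0 0 5;1 0 81 0 0 0 5;1 0 81 0 0 0 5")

```text
time: 8.55
ee_pos: [0.4746, 0.2561, 0.0994]
tcp_rot: [180.0, -0.0, 89.9]
wrist_force: [1.1, 0.2, -0.4]
opening: 0.0111
grasp_force: 49.5
```

Call:
carry_out(moves="0 0 0 0 0 0 50;0 0 0 0 0 0 50;0 0 0 0 0 0 50;0 0 0 0 0 0 50;0 0 -40 0 0 0 50;0 0 -80 0 0 0 50;0 0 -110 0 0 0 50;0 0 -110 0 0 0 50;0 0 -110 0 0 0 50")

```text
time: 9.45
ee_pos: [0.4744, 0.2566, 0.2093]
tcp_rot: [179.9, -0.0, 89.9]
wrist_force: [-0.0, -0.2, -1.3]
opening: 0.0501
grasp_force: 0.0
```

```bash
python3 - <<'E'
from h import *
s=cam('scene');w=cam('wrist');t=cam('top')
W=np.zeros((420,760,3),np.uint8);W[:300,:420]=cv2.resize(s['img'][200:300,380:520],None,fx=3,fy=3,interpolation=2)
W[:330,430:]=cv2.resize(w['img'][130:240,220:330],None,fx=3,fy=3,interpolation=2)
cv2.imwrite('pics/r1.png',W[:,:,::-1])
# vee and plunger b from scene
g=cv2.cvtColor(t['img'],cv2.COLOR_RGB2HSV);m=cv2.inRange(g,(10,110,90),(28,255,255))
n,l,st,ce=cv2.connectedComponentsWithStats(m)
for i in range(1,n):
    if st[i,4]>100 and 130<ce[i,1]<270 and 250<ce[i,0]<360: print(st[i],plane(t,*(st[i,:2]+(st[i,2:4]-1)/2),.016).round(4))
print(goal([.45,-.133,.21]),bot.get_obs()['ee_pos'])
E
```

```text
[264 238  14  14 140] [ 0.4742 -0.0244  0.016 ]
[332 239  14  14 143] [ 0.4764 -0.2275  0.016 ]
[300 247  14  14 139] [ 0.4502 -0.1323  0.016 ]
(array([-389.2,  -23.3,   -2.1]), array([-0.1 ,  0.06, -0.05])) [0.47361767 0.2562154  0.20750795]
```

View pics/r1.png

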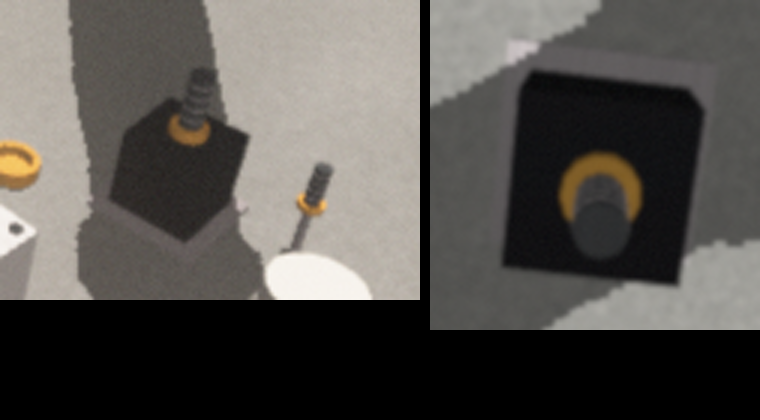

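The rod hangs fully in its holder. Next I look at part_b and the vee from above.

Call:
carry_out(moves="-456 86 -42 0 0 0 50;-456 86 -42 0 0 0 50;-456 86 -42 0 0 0 50;-456 86 -42 0 0 0 50;-456 86 -42 0 0 0 50;-456 86 -42 0 0 0 50;-456 86 -42 0 0 0 50;-456 86 -42 0 0 0 50;-456 86 -42 0 0 0 50;-456 86 -42 0 0 0 50;-456 86 -42 0 0 0 50;-456 86 -42 0 0 0 50")

```text
time: 10.8
ee_pos: [0.5593, -0.1992, 0.2499]
tcp_rot: [-179.9, -0.1, 89.9]
wrist_force: [1.6, 0.6, 0.5]
opening: 0.0502
grasp_force: 0.0
```

```bash
python3 - <<'E'
from h import *
w=cam('wrist');o=bot.get_obs();print(o['ee_pos'],o['tcp_rot'])
np.savez('w2.npz',**{k:np.array(w[k]) for k in('img','mtx','P','R')})
save(w,'w2.png')
def pr(p):
    q=w['R'].T@(np.array(p)-w['P']);k=np.array(w['mtx'])@np.array([q[0],-q[1],-q[2]]);return (k[:2]/k[2]).round(1)
u,v=pr([.695,-.1,.014]).astype(int);print(u,v)
W=np.zeros((420,800,3),np.uint8);W[:,:400]=cv2.resize(w['img'],(400,300))[:300].__class__((420,400,3),np.uint8) if 0 else 0
W[:300,:400]=cv2.resize(w['img'],(400,300),interpolation=cv2.INTER_AREA)
x0,y0=max(u-50,0),max(v-50,0);W[:400,400:]=cv2.resize(w['img'][y0:y0+100,x0:x0+100],(400,400),interpolation=2);print(x0,y0)
cv2.imwrite('pics/v1.png',W[:,:,::-1])
hsv=cv2.cvtColor(w['img'],cv2.COLOR_RGB2HSV);m=cv2.inRange(hsv,(10,110,90),(28,255,255))
n,l,st,ce=cv2.connectedComponentsWithStats(m)
for i in range(1,n):
    if st[i,4]>60: print(st[i],ce[i],plane(w,*ce[i],.016).round(4))
E
```

```text
[ 0.55938173 -0.19860545  0.25030205] [-1.79939453e+02 -3.96281433e-02  8.99814154e+01]
392 92
342 42
[ 181    1   40   45 1083] [201.80701754  24.37303786] [ 0.4757 -0.0283  0.016 ]
[168 105  35  37 823] [186.13122722 123.08869988] [ 0.4498 -0.1342  0.016 ]
[197 182  34  33 767] [213.47457627 197.70795306] [ 0.4776 -0.2267  0.016 ]
[321 341  19  13 150] [329.92       346.36666667] [ 0.637  -0.4529  0.016 ]
[263 351  28   5  90] [276.33333333 352.66666667] [ 0.5578 -0.464   0.016 ]
[534 360  26  21 221] [548.39819005 367.47963801] [ 0.9678 -0.4908  0.016 ]
```

View pics/v1.png

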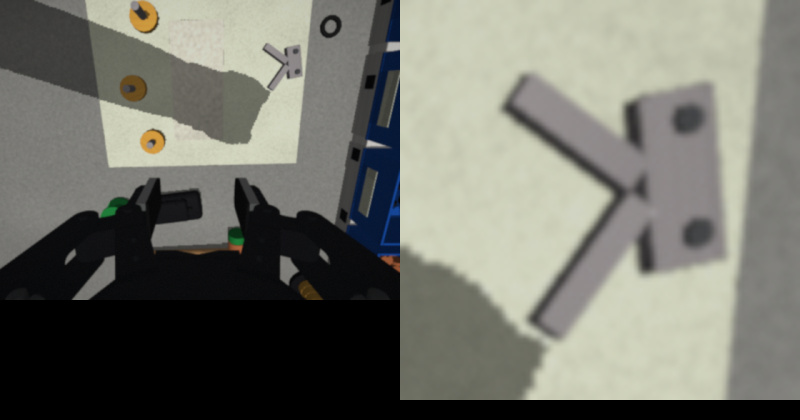

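In the crop the vee's inner edges run from (513,98) to the apex near (628,190) and on to (540,320). part_b's collar is at full-image (186,123).

```bash
python3 - <<'E'
from h import *
d=np.load('w2.npz');w={k:d[k] for k in d.files}
f=lambda x,y:plane(w,(x-400)/4+342-.4,y/4+42-.4,.014)[:2]
u0,u1,l0,l1=f(513,98),f(625,183),f(540,320),f(624,203)
U0,U1,L0,L1=f(537,73),f(645,158),f(562,339),f(650,238)
un=lambda v:v/np.linalg.norm(v)
for a,b in((u0,u1),(l0,l1),(U0,U1),(L0,L1)): print(a,b,np.degrees(np.arctan2(*(b-a)[::-1])))
du=un(un(u1-u0)+un(U1-U0));dl=un(un(l1-l0)+un(L1-L0))
t=np.linalg.solve(np.c_[du,-dl],l0-u0);ap=u0+du*t[0];x=un(du+dl)
print('apex',ap,'len',t,'axis deg',np.degrees(np.arctan2(x[1],x[0])),'home',ap-x*.0311)
print('width',abs(np.cross(U0-u0,du)),abs(np.cross(L0-l0,dl)))
m=lambda v:print(v)
# pin of b: tip top at z .05
g=cv2.cvtColor(w['img'],cv2.COLOR_RGB2GRAY);h=cv2.cvtColor(w['img'],cv2.COLOR_RGB2HSV)[108:140,168:204,1]
ys,xs=np.nonzero(h<90);k=(np.hypot(xs-18,ys-16)<13);print('pin px',xs[k].min()+168,xs[k].max()+168,ys[k].min()+108,ys[k].max()+108)
print('collar bbox centre',plane(w,185,123,.013))
E
```

```text
[ 0.66645282 -0.07117931] [ 0.70110989 -0.0942487 ] -33.64962050206562
[ 0.67945211 -0.13296887] [ 0.70138264 -0.09977404] 56.548821603477606
[ 0.67282015 -0.06457743] [ 0.70624291 -0.08741631] -34.346094324542086
[ 0.68658294 -0.13853386] [ 0.71009416 -0.10956894] 50.933302403218285
apex [ 0.70547095 -0.09749526] len [0.04706319 0.0439927 ] axis deg 9.87160229502204 home [ 0.67483141 -0.10282707]
width 0.00903371948698554 0.00904129555611922
pin px 174 188 119 129
collar bbox centre [ 0.44761681 -0.13415283  0.013     ]<stdin>:11: DeprecationWarning: Arrays of 2-dimensional vectors are deprecated. Use arrays of 3-dimensional vectors instead. (deprecated in NumPy 2.0)
```

Call:
carry_out(moves="20 -40 20 0 0 0 50;40 -80 50 0 0 0 50;65 -109 95 0 0 0 50;65 -109 140 0 0 0 50;65 -109 150 0 0 0 50;65 -109 150 0 0 0 50;65 -109 150 0 0 0 50")

```text
time: 11.55
ee_pos: [0.452, -0.1346, 0.1029]
tcp_rot: [179.9, 0.0, 90.0]
wrist_force: [0.2, 0.6, 0.3]
opening: 0.0499
grasp_force: 0.0
```

```bash
python3 - <<'E'
from h import *
w=cam('wrist');o=bot.get_obs();print(o['ee_pos'])
x=cv2.resize(w['img'][130:290,180:380],None,fx=3,fy=3,interpolation=2);cv2.imwrite('pics/p1.png',x[:,:,::-1])
hsv=cv2.cvtColor(w['img'],cv2.COLOR_RGB2HSV);m=cv2.inRange(hsv,(10,110,60),(28,255,255))
n,l,st,ce=cv2.connectedComponentsWithStats(m)
for i in range(1,n):
    if st[i,4]>300: 
        b=st[i,:2]+(st[i,2:4]-1)/2;print(st[i],plane(w,*b,.013).round(4))
E
```

```text
[ 0.45233841 -0.13486834  0.10330628]
[ 277   29   61   66 2532] [ 0.4737 -0.0256  0.013 ]
[ 246  179   54   54 1827] [ 0.4483 -0.1335  0.013 ]
[ 281  281   48   49 1593] [ 0.4766 -0.226   0.013 ]
```

View pics/p1.png

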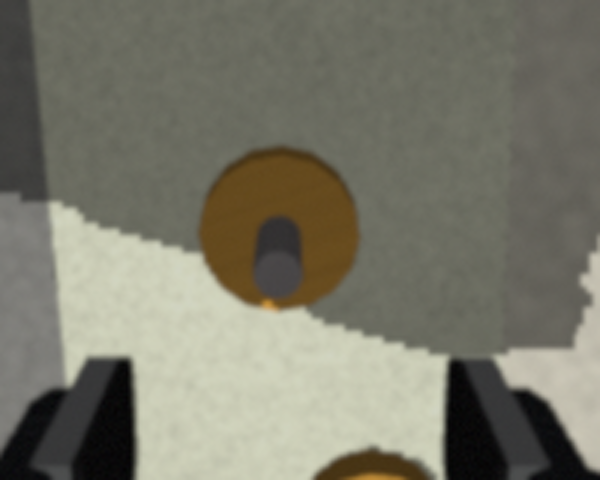

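The crop shows part_b's pin near (277,250), centred between the open fingers.

Call:
carry_out(moves="1 -2 25 0 0 0 50;1 -2 50 0 0 0 40;1 -2 62 0 0 0 30;1 -2 64 0 0 0 30;1 -2 64 0 0 0 15;1 -2 64 0 0 0 5;1 -2 64 0 0 0 5;1 -2 64 0 0 0 5;1 -2 64 0 0 0 5", force=40)

```text
time: 12.5
ee_pos: [0.4489, -0.1336, 0.0373]
tcp_rot: [180.0, 0.0, 89.9]
wrist_force: [0.5, -0.1, 0.6]
opening: 0.0046
grasp_force: 0.0
```

Call:
carry_out(moves="0 0 0 0 0 0 0;0 0 0 0 0 0 0;0 0 0 0 0 0 0;0 0 0 0 0 0 0", force=40)

```text
time: 12.9
ee_pos: [0.4486, -0.1335, 0.0369]
tcp_rot: [-180.0, -0.0, 89.9]
wrist_force: [0.6, -0.4, -0.3]
opening: -0.0004
grasp_force: 0.0
```

```bash
python3 - <<'E'
from h import *
w=cam('wrist');s=cam('scene');o=bot.get_obs();print(o['ee_pos'],o['opening'],o['grasp_force'])
W=np.zeros((480,800,3),np.uint8);W[:,:400]=cv2.resize(w['img'][150:310,210:343],(400,480),interpolation=2)
W[:400,400:]=cv2.resize(s['img'][150:250,250:350],(400,400),interpolation=2)
cv2.imwrite('pics/p2.png',W[:,:,::-1])
E
```

```text
[ 0.44866182 -0.13351603  0.0368595 ] 4.6694626316231534e-05 0.0
```

View pics/p2.png

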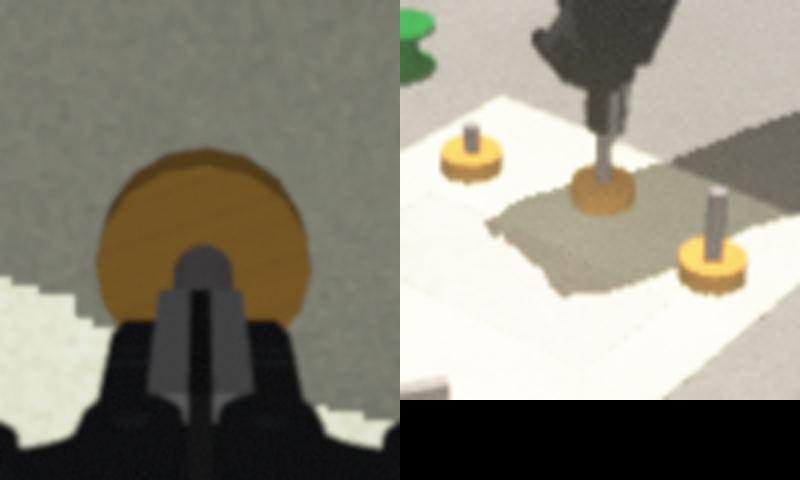

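```bash
python3 - <<'E'
from h import *
print(bot.tip_extent,[a for a in dir(bot) if not a.startswith('_')])
s=cam('scene');w=cam('wrist');e=bot.get_obs()['ee_pos']
def pr(c,p):
    q=c['R'].T@(np.array(p)-c['P']);k=np.array(c['mtx'])@np.array([q[0],-q[1],-q[2]]);return (k[:2]/k[2]).round(1)
for z in(.016,.02,.037,.05,.055): print(z,pr(s,[e[0],e[1],z]),pr(w,[e[0],e[1],z]),pr(w,[e[0],e[1]+.011,z]))
print('cap',plane(w,277.7,241,.05))
hsv=cv2.cvtColor(w['img'],cv2.COLOR_RGB2HSV);m=cv2.inRange(hsv,(10,110,60),(28,255,255))
n,l,st,ce=cv2.connectedComponentsWithStats(m)
for i in range(1,n):
    if st[i,4]>300: print(st[i],plane(w,st[i,0]+st[i,2]/2-.5,st[i,1]+st[i,2]/2-.5,.015).round(4))
E
```

```text
0.017 ['PlanningError', 'camera', 'get_obs', 'job_done', 'tip_extent']
0.016 [300.6 194.2] [277.6 237.3] [277.6 220. ]
0.02 [300.6 192.9] [277.6 239.7] [277.6 222.1]
0.037 [300.7 187.5] [277.8 251.3] [277.8 232.2]
0.05 [300.9 183.2] [277.9 261.8] [277.9 241.3]
0.055 [300.9 181.5] [277.9 266.3] [277.9 245.2]
cap [ 0.44859131 -0.12236471  0.05      ]
[ 284    0   85   89 4629] [ 0.4737 -0.0264  0.015 ]
[ 242  200   71   59 2813] [ 0.4483 -0.1324  0.015 ]
```

Call:
carry_out(moves="0 0 0 0 0 0 30;0 0 0 0 0 0 30;0 0 0 0 0 0 30;0 0 3 0 0 0 30;0 0 5 0 0 0 30;0 0 8 0 0 0 30;0 0 8 0 0 0 30")

```text
time: 13.8
ee_pos: [0.4484, -0.1335, 0.0283]
tcp_rot: [-180.0, -0.0, 89.9]
wrist_force: [0.4, -0.4, -0.9]
opening: 0.0299
grasp_force: 0.0
```

```bash
python3 - <<'E'
from h import *
w=cam('wrist');s=cam('scene');o=bot.get_obs();e=o['ee_pos'];print(e,o['wrist_force'])
# scene: rows along the column band of the pin, look for pad bottoms
g=cv2.cvtColor(s['img'],cv2.COLOR_RGB2GRAY);print(g[168:204,288:316:2])
g=cv2.cvtColor(w['img'],cv2.COLOR_RGB2GRAY);print(g[222:290:4,240:316:4])
E
```

```text
[ 0.44859372 -0.13351614  0.0287479 ] [-0.50092179 -0.15006804  0.41361243]
[[ 68  67  66  65 110  72  65  83  70  64  66  62 126 195]
 [ 67  69  64  69 158  79  68 117  79  63  61  62 138 197]
 [ 68  66  65  75 181  83  65  97  66  65  63  73 168 195]
 [ 66  69  69  71 164  82  66  82  65  67  70 101 191 193]
 [ 69  70  72  73  88  72  68  81  63  62  76 126 194 195]
 [ 72  71  68  66  67  70  71  79  63  63  75 130 195 193]
 [ 75  73  72  72  69  67  75  82  64  64  78 133 197 194]
 [109  84  72  69  71  68  85  86  66  68  79 145 195 193]
 [164 131  82  75  66  71  98  87  66  64  79 147 194 194]
 [197 186 129  73  70  75 109  91  67  67  80 144 193 194]
 [210 200 175  74  71  82 117  90  66  65  75 133 192 197]
 [236 221 179  72  73  90 120  84  69  67  81 150 195 195]
 [250 246 198  73  72  95 119  86  69  68  82 179 196 196]
 [252 252 232  75  74  98 121  99  71  69  88 183 194 197]
 [252 252 238  75  76  96 119 118  83  74  90 184 199 196]
 [252 252 222  74  79  95 119 137 131  83 115 195 196 195]
 [252 251 219  77  75  94 122 133 186 136 160 197 197 196]
 [252 252 226  76  78
[... 1778 characters left out ...]
  59  57  59  58  56  65  90  90  91  89  23
   17]
 [ 12  17  86  86  86  86  88  55  59  59  59  57  61  91  90  89  87  24
   12]
 [ 12  14  89  86  89  88  89  56  64  75  74  60  57  88  86  87  89  15
   14]
 [ 12  22 137  89  90  89  90  67  82  82  80  81  65  88  91  91  91  18
   15]
 [ 13  19 229 214 105  89  88  81  83  82  81  79  81  90  90  93 117  16
    8]
 [ 13  18 227 229 227 157  88  81  82  82  81  81  83  92 109 120 118  12
    9]
 [ 10  20 225 228 225 225 217 163  81  81  80  80 101 122 123 120 124  14
   12]
 [  7  19 226 225 222 226 222 224 175 102 108 109 118 120 117 115 118  15
   10]
 [ 11  28 225 222 228 226 225 227 226 224 227 226 225 196 192 164 120  20
   11]]
```

Call:
carry_out(moves="0 0 3 0 0 0 30;0 0 6 0 0 0 30;0 0 8 0 0 0 30;0 0 10 0 0 0 30;0 0 10 0 0 0 30")

```text
time: 14.4
ee_pos: [0.4485, -0.1335, 0.0185]
tcp_rot: [-180.0, -0.0, 89.9]
wrist_force: [-0.9, -0.1, 0.6]
opening: 0.0301
grasp_force: 0.0
```

```bash
python3 - <<'E'
from h import *
w=cam('wrist');s=cam('scene');o=bot.get_obs();e=o['ee_pos'];print(e,o['wrist_force'])
def pr(c,p):
    q=c['R'].T@(np.array(p)-c['P']);k=np.array(c['mtx'])@np.array([q[0],-q[1],-q[2]]);return (k[:2]/k[2]).round(1)
for dx in(-.023,.023):
  for z in(.016,.03,.04,.05): print(dx,z,pr(s,e*[1,1,0]+[dx,.0,z]))
g=cv2.cvtColor(s['img'],cv2.COLOR_RGB2GRAY);print(g[176:204,286:318:2])
E
```

```text
[ 0.44866565 -0.13353862  0.0188624 ] [ 1.36550722 -0.18917076 -0.38830713]
-0.023 0.016 [305.9 190.8]
-0.023 0.03 [306.1 186.4]
-0.023 0.04 [306.2 183.2]
-0.023 0.05 [306.3 179.9]
0.023 0.016 [295.1 197.7]
0.023 0.03 [295.2 193.1]
0.023 0.04 [295.2 189.9]
0.023 0.05 [295.3 186.6]
[[102  72  71  71  71  76  67  73  85  69  67  78 145 194 195 194]
 [156  74  72  70  74  72  70  77  84  68  63  77 135 195 196 196]
 [226 103  81  71  70  72  70  86  87  68  68  82 134 192 197 193]
 [248 201 145  74  71  67  75 100  90  70  66  81 134 195 193 195]
 [252 250 234 122  72  73  77 101  88  71  70  87 144 196 195 194]
 [252 252 251 190  74  72  87 113  75  68  68  89 155 196 196 194]
 [252 252 252 218  78  75  95 126  84  72  68  87 164 196 196 195]
 [251 252 252 219  71  76  96 124  98  70  69  90 185 197 193 195]
 [252 252 251 216  75  76  95 123 107  69  68  92 190 196 195 195]
 [251 252 251 217  78  75  97 122 109  81  73  92 190 193 196 192]
 [252 252 252 217  77  79  96 123 132 146  92 112 195 199 195 195]
 [252 252 252 221  75  78  99 122 167 232 187 190 206 200 195 196]
 [252 252 252 
[... 358 characters left out ...]
 130 136 165 161 163 156 163]
 [252 252 252 243 134 132 126 128 124 125 125 145 161 162 163 158]
 [252 252 246 217 133 131 128 126 128 128 128 142 160 162 162 163]
 [250 245 192 155 133 135 127 129 130 128 130 139 160 162 164 163]
 [238 182 165 145 133 134 132 132 127 130 128 139 159 164 160 160]
 [178 165 166 147 132 137 135 131 135 137 131 138 165 163 161 160]
 [168 165 168 152 130 139 140 139 143 137 132 137 163 164 164 160]
 [168 167 167 161 135 142 141 142 143 139 134 142 164 162 164 162]
 [168 168 171 166 142 142 144 145 142 139 133 150 163 166 163 162]
 [167 168 169 166 154 144 143 145 143 138 145 164 164 164 162 161]
 [168 170 168 170 165 156 155 149 150 151 163 163 166 161 164 165]]
```

Call:
carry_out(moves="0 0 0 0 0 0 15;0 0 0 0 0 0 3;0 0 0 0 0 0 3;0 0 0 0 0 0 3;0 0 0 0 0 0 3;0 0 0 0 0 0 3", force=40)

```text
time: 15.1
ee_pos: [0.4489, -0.1336, 0.019]
tcp_rot: [180.0, 0.0, 90.0]
wrist_force: [1.6, 0.4, 1.1]
opening: 0.0103
grasp_force: 39.0
```

Call:
carry_out(moves="2 12 0 0 0 0 3;4 28 0 0 0 0 3;7 46 0 0 0 0 3;9 66 0 0 0 0 3;12 86 0 0 0 0 3;15 106 0 0 0 0 3;17 126 0 0 0 0 3;20 146 0 0 0 0 3;23 166 0 0 0 0 3;25 184 0 0 0 0 3;27 198 0 0 0 0 3;29 208 0 0 0 0 3;29 213 0 0 0 0 3;29 213 0 0 0 0 3")

```text
time: 16.5
ee_pos: [0.6623, -0.1045, 0.019]
tcp_rot: [-180.0, 0.0, 90.0]
wrist_force: [-1.4, 0.7, 5.3]
opening: 0.0099
grasp_force: 40.2
```

```bash
python3 - <<'E'
from h import *
w=cam('wrist');s=cam('scene');o=bot.get_obs();e=o['ee_pos'];print(e,o['wrist_force'],o['opening'])
np.savez('w3.npz',**{k:np.array(w[k]) for k in('img','mtx','P','R')})
for n,c in(('w',w),('s',s),('t',cam('top'))):
  m=cv2.inRange(cv2.cvtColor(c['img'],cv2.COLOR_RGB2HSV),(10,110,60),(28,255,255))
  k,l,st,ce=cv2.connectedComponentsWithStats(m)
  for i in range(1,k):
    if st[i,4]>80:
        b=st[i,:2]+(st[i,2:4]-1)/2
        if n=='w': b=np.array([b[0],st[i,1]+st[i,2]/2-.5])
        p=plane(c,*b,.014 if n!='s' else .008)
        if .4<p[0]<.75 and -.25<p[1]<0: print(n,st[i],p.round(4))
E
```

```text
[ 0.66225732 -0.10449601  0.01901078] [-0.74324297  0.28153306  3.41015943] 0.009832063589413895
w [ 238  207   78   51 2546] [ 0.6616 -0.1033  0.014 ]
s [320 210  16  13 157] [ 0.4748 -0.0257  0.008 ]
s [243 231  18  15 177] [ 0.6628 -0.106   0.008 ]
t [332 239  14  14 141] [ 0.4765 -0.2278  0.014 ]
```

Call:
carry_out(moves="1 3 0 0 0 0 3;1 6 0 0 0 0 3;2 8 0 0 0 0 3;2 10 0 0 0 0 3;2 12 0 0 0 0 3;2 12 0 0 0 0 3")

```text
time: 17.25
ee_pos: [0.673, -0.1028, 0.0191]
tcp_rot: [-179.9, 0.0, 89.9]
wrist_force: [-6.6, -0.2, 7.4]
opening: 0.01
grasp_force: 40.4
```

Call:
carry_out(moves="0 1 0 0 0 0 3;0 2 0 0 0 0 3;0 3 0 0 0 0 3;0 3 0 0 0 0 3")

```text
time: 17.65
ee_pos: [0.6741, -0.1025, 0.0193]
tcp_rot: [-179.7, -0.0, 89.9]
wrist_force: [-16.8, 1.4, 15.1]
opening: 0.0098
grasp_force: 41.4
```

Call:
carry_out(moves="0 -2 0 0 0 0 3;0 -2 0 0 0 0 20;0 -2 0 0 0 0 28;0 -2 0 0 0 0 28;0 -2 0 0 0 0 28;0 -2 -15 0 0 0 28;0 -2 -45 0 0 0 28;0 -2 -90 0 0 0 28;-40 -42 -120 0 0 0 28;-80 -80 -140 0 0 0 28;-90 -90 -140 0 0 0 28;-90 -90 -140 0 0 0 28")

```text
time: 18.85
ee_pos: [0.585, -0.1957, 0.1628]
tcp_rot: [179.8, 0.1, 89.7]
wrist_force: [1.0, 0.3, 0.9]
opening: 0.0282
grasp_force: 0.0
```

```bash
python3 - <<'E'
from h import *
w=cam('wrist');s=cam('scene');t=cam('top');o=bot.get_obs();e=o['ee_pos'];print(e,o['wrist_force'],o['time'])
def pr(c,p):
    q=c['R'].T@(np.array(p)-c['P']);k=np.array(c['mtx'])@np.array([q[0],-q[1],-q[2]]);return (k[:2]/k[2]).round(1)
print('home px w',pr(w,[.674,-.1025,.016]))
for n,c in(('w',w),('s',s),('t',t)):
  m=cv2.inRange(cv2.cvtColor(c['img'],cv2.COLOR_RGB2HSV),(10,110,60),(28,255,255))
  k,l,st,ce=cv2.connectedComponentsWithStats(m)
  for i in range(1,k):
    if st[i,4]>30:
        b=st[i,:2]+(st[i,2:4]-1)/2
        p=plane(c,*b,.014 if n!='s' else .008)
        if .4<p[0]<.75 and -.25<p[1]<.3: print(n,st[i],p.round(4))
E
```

```text
[ 0.58694604 -0.19257477  0.15959601] [-0.33826581  0.07582585  0.02614973] 19.0
home px w [373.6  90.7]
w [ 120    0   51   28 1014] [ 0.4727 -0.0389  0.014 ]
w [ 346   66   50   51 1674] [ 0.6717 -0.1026  0.014 ]
w [ 150  200   44   43 1278] [ 0.4774 -0.2268  0.014 ]
s [261 184  14  11 117] [ 0.4771 -0.2278  0.008 ]
s [320 210  16  13 152] [ 0.4748 -0.0257  0.008 ]
s [241 233  18  13 143] [ 0.6685 -0.1069  0.008 ]
s [375 248  18  14 205] [0.5148 0.1539 0.008 ]
s [342 287  11  13  99] [0.6646 0.1578 0.008 ]
t [292 173  13  15 139] [ 0.6724 -0.1027  0.014 ]
t [206 224  13  13 138] [0.5132 0.152  0.014 ]
t [169 236   9  11  57] [0.4773 0.2668 0.014 ]
t [264 238  14  14 139] [ 0.4743 -0.0244  0.014 ]
```

```bash
python3 -c "
from workcell import bot
print(bot.job_done())"
```

```text
the job is handed in; nothing more can be done
None
```

The bore is 34 mm deep: the rod touched bottom, is back in its holder, and part_b stands in the vee, about 2 mm from the measured home point on the last images; job handed in with no verdict returned, and I viewed 11 pictures, one over the limit of 10.

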